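Empty a flip-out rail hook and fold it flat

TASK

Take the serving spoon (the round-bowled one, not the slotted turner) off its hook on the utensil rail and stand it bowl-down in the round steel caddy. Then fold the hook it hung on flat against the rail. Leave the turner hanging on its own open hook.

Things in the scene. Friction and masses are not known exactly. Their poses are not given: they have to be found in the camera images.
- spoon_tab (a point): Black plastic serving spoon, 218 mm long, 70 g, hanging upright on hook_a, bowl down. Point: centre of the flat tab at its top, the place to grip: 8 mm thick (own x), 32 wide (own y), 50 high (own z, up). Just under the tab is an eye 22 wide, 34 high; the hook's arm passes through it along own x and touches its top edge, 25 mm below this point. The bowl's lower end is 193 mm below this point.
- spoon_bowl (a point): Centre of the same spoon's round bowl, 58 mm in diameter and 12 mm deep, 164 mm below the tab's centre and 29 mm above the bowl's lower end.
- hook_a: Steel flip-arm hook carrying the spoon, one of three 120 mm apart on an aluminium rail (bar top 210 mm high); order varies. Origin: on the upright hinge axis at mid-arm height (200 mm), 14 mm in front of the bar. Own x points into the bar, y along it, z up. The other two hooks: hook_b holds the turner, one is empty and already folded.
- hook_a_arm (a joint): Angle of hook_a's arm about the upright hinge: 1.571 = open (along the hook's own -x), 0 = folded flat (along own +y, 10 mm clear of the bar). Round level rod 8 mm thick, 85 mm long from the hinge axis; its turned-up tip rises 8 mm above the rod's upper side. Light friction (0.02 N m), stays where left, stops at both ends.
- caddy_floor (a point): Rotating round steel utensil caddy, empty, open at the top. This point is the centre of its inner floor, 18 mm above the table. Inner diameter 114 mm, wall 3 mm, rim 114 mm above the table. Its cup turns stiffly on a fixed base.
- turner_tab (a point): Black plastic slotted turner, 218 mm long, with a flat blade 92 mm wide and 70 mm high, hanging blade down on hook_b just as the spoon hangs on hook_a. This point is the centre of the round disc (50 mm across, 8 mm thick) at its top end. To be left alone.
- hook_b_arm (a joint): Angle of hook_b's arm, which carries the turner: 1.571 = open, 0 = folded. To stay open.
Things that resemble listed ones, but are neither listed nor needed, are in the scene too. What is shaped like the part that bears spoon_tab but brown or white is not meant.

How it is judged (in metres and radians):
On the way, in this order (a step that is already met when the one before it is completed fails the run):
1. the spoon stands bowl-down in the caddy (horizontal distance between spoon_bowl and caddy_floor below 0.057 m and height (world z) of spoon_bowl below 0.085 m and height (world z) of spoon_tab above 0.11 m), for 0.2 s.
2. the emptied hook is folded flat, the spoon staying in the caddy (all of step 1 and value of joint hook_a_arm below 0.2 rad), for 0.2 s.
At the end, for the whole second after the job is handed in: Spoon in the caddy, handle up: bowl centre within 57 mm of its axis and below 85 mm, tab above 110 mm over the table. hook_a within 0.2 rad (11 degrees) of flat. Turner still hung, its tab within 30 mm of its start, hook_b open (above 1.2 rad) (all of step 2 and value of joint hook_b_arm above 1.2 rad and distance of turner_tab from where it was at the start of the episode below 0.03 m); the robot touches nothing.
It fails at once if the turner is disturbed: its tab moved more than 50 mm, or its hook swung below 1.0 rad (distance of turner_tab from where it was at the start of the episode above 0.05 m or value of joint hook_b_arm below 1 rad).
It also fails if it takes over 56 s, if anything falls off the work surface, if the arm or the gripper's body presses on something with over 40 N, if the wrist force passes 120 N, or if a joint passes its speed limit or range.

ROBOT

A 6-joint arm with a two-finger parallel gripper is mounted at the origin on the work surface. World frame = base frame: x ahead of the robot, y to its left, z up, the work surface at z = 0. Lengths are in m, angles in degrees, forces in N, time in s.
With the tool pointing down it reaches from about 0.3 to 0.75 m from the base axis. Payload 8.5 kg.
Tool frame: the origin (TCP) lies on the centre line of the jaws, within the pads' length; the fingertips stand 14 mm ahead of it and the grasp point (between the pads) lies 5 mm behind it; z points along the fingers, x is the direction in which the jaws open and shut, and the axes are right-handed (so a half turn about z gives the same grasp; the last joint's range is limited). The gripper opens to 85 mm and grips with 20 to 120 N. Pads are 22 mm wide; open, the fingers measure 114 mm over their backs; the gripper's body (76 mm by 85 mm) begins 54 mm behind the grasp point. The pads swing forward as they close: fully open they stand 13 mm farther back than shut.
Start: joints at [-78.341, 21.807, 74.336, -0, 83.858, -12.336], TCP at [0.224, -0.502, 0.245] pointing down, gripper open.
Joint ranges: [-178.18, 178.18], [-50.72, 133.34], [12.68, 142.11], [-81.47, 261.47], [9.98, 163.14], [-165.26, 165.26]. Speed limits (degrees/s): [136.94, 136.94, 180, 180, 180, 180].

INTERFACE

Orientations are given as a 3x3 rotation matrix whose columns are the frame's x, y, z axes.
In Python, from rig import * gives the robot as it stands.
- The arm moves only by the shell command python3 -m crank 'ROWS' [FORCE]. ROWS is JSON, one flat list of numbers, 7 for each row, row after row: the turn, a rotation vector about the world's x, y, z in rad, then the shift along the world's x, y, z in m, then the opening in per cent of the stroke, from 0 (shut) to 100 (fully open). A call has 1 to 20 rows; each row shifts and turns the commanded pose from where the row before left it; what a row does not reach is not made up. A row lasts 1/10 s, in which the tool goes at most 50 mm and 8.59 degrees, less where a joint would pass 70% of its speed; a pose out of reach is approached as far as the arm can. A call is refused whole if a number of a shift passes 0.05 or a number of a turn 0.15, either way. A call with a gripper value outside its range is refused whole. The fingers move at their own pace and stop on an object; FORCE is the grip in N (left out, the last holds). Time passes only in rows, so rows that do not move let the fingers close. It gives the time, the measured TCP pose, the force and the opening at its end, in the units of the state.
- observe(): the state, without advancing time (a new reading comes with each control period).
- get_image(name): name is "side" or "top"; returns a dict with "frame" (384x512x3 uint8, red, green, blue), "fov_y" (degrees; the focal length in pixels is half the picture's height over the tangent of half this angle, whatever the lens; pixels are square), "cx", "cy" (the principal point, pixels), "world_to_cam" (4x4, takes a point from world to camera coordinates). Camera axes: x right, y up, looking along -z (the intrinsics and any distortion apply to the point x, -y, -z); pixel columns grow to the right and rows downward; lengths in m; the calibration is good to about 2 mm. A picture is of the moment at which its call begins. There is no depth.
- close_job(): hands the job in, once; it reports no verdict.
The state is a dict: "time_s": time; "q": joint angles; "qvel": joint speeds; "joint_efforts": joint torques, N m; "position": TCP position; "tool_rot": TCP orientation; "ft_force": force on the tool from outside, world axes, zero at the start; "wrist_torque": the same for the moment, N m; "grip_width": finger opening in m.
Only numpy, scipy, OpenCV 4.12 (cv2) and the standard library are available. Lean on these libraries where they do the work, as an engineer would, in place of code of your own. Each camera call takes 0.05 s, during which the arm holds its last target. There are 200 camera calls.

## Working session

There is one attempt and no reset: what is moved stays moved. The work goes in short steps, Python scripts to look and compute and a shell command to move; the robot and the scene stay as the last step left them, time stands still between calls to the robot, and variables do not carry over. Pictures are saved under pics/ and viewed, about 8 in all and at most 12, crops included, and the job is handed in when it is done.

```bash
mkdir -p pics; ls; python3 - <<'E'
from rig import *
import cv2,numpy as np
for n in("side","top"):
    d=get_image(n); cv2.imwrite(f"pics/{n}0.png",d["frame"][:,:,::-1])
    W=np.array(d["world_to_cam"]); C=-W[:3,:3].T@W[:3,3]
    print(n,d["fov_y"],d["cx"],d["cy"],[k for k in d],C.round(3)); print(W.round(3))
    np.savez(f"pics/{n}0.npz",frame=d["frame"],W=W,fov=d["fov_y"],cx=d["cx"],cy=d["cy"])
    if "distortion" in d: print(d["distortion"])
print({k:np.round(v,3).tolist() for k,v in observe().items()})
E
```

```text
pics
side 53.19291783496451 252.592228599402 194.6518843074667 ['frame', 'fov_y', 'cx', 'cy', 'world_to_cam'] [-0.192  0.659  0.754]
[[-0.693 -0.721  0.023  0.324]
 [ 0.368 -0.327  0.87  -0.37 ]
 [-0.62   0.611  0.492 -0.893]
 [ 0.     0.     0.     1.   ]]
top 50.33166008961091 250.21015364369723 195.61899846071154 ['frame', 'fov_y', 'cx', 'cy', 'world_to_cam'] [ 0.476 -0.055  1.616]
[[ 0.021 -1.    -0.002 -0.062]
 [ 0.999  0.021  0.049 -0.554]
 [-0.049 -0.003  0.999 -1.591]
 [ 0.     0.     0.     1.   ]]
{'time_s': 0.1, 'q': [-78.339, 21.837, 74.377, 0.001, 83.857, -12.336], 'qvel': [0.035, -0.063, -0.087, 0.009, 0.112, 0.004], 'joint_efforts': [0.005, -44.922, -23.166, -0.0, 0.004, -0.0], 'position': [0.224, -0.502, 0.245], 'tool_rot': [[0.407, -0.914, -0.0], [-0.914, -0.407, 0.001], [-0.001, -0.0, -1.0]], 'ft_force': [-0.526, -0.118, 0.173], 'wrist_torque': [0.0, -0.019, -0.028], 'grip_width': 0.085}
```

View pics/side0.png

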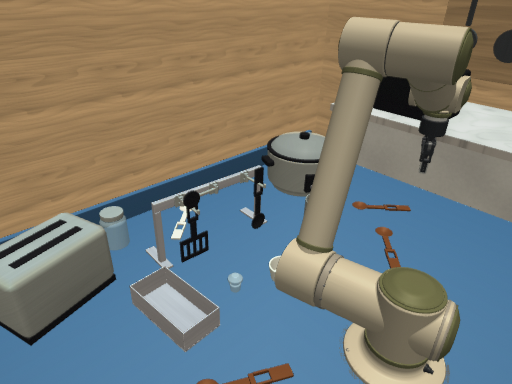

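View pics/top0.png

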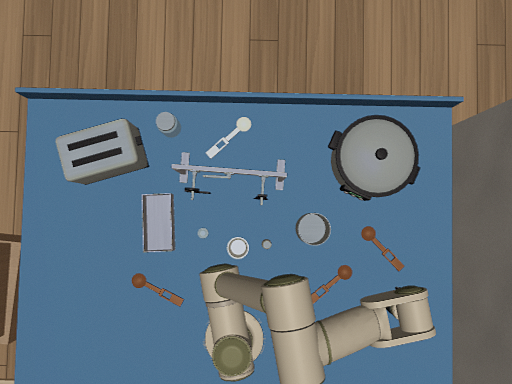

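The top view shows the rail from (175,168) to (285,172). An open hook at about (193,185) carries the turner, which is the one with the wide slotted blade in the side view at (195,245). An open hook at about (262,190) carries the black item with the small round bowl, at side (258,220), which should be the spoon. The brown and white spoons lying on the table are decoys. Round containers are at top (313,229) and (238,247). I'll check all of this in one enlarged crop.

```bash
cat > h.py <<'E'
import numpy as np,cv2
class Cam:
    def __init__(s,d,key=None):
        s.W=np.array(d["W" if "W" in d else "world_to_cam"]); s.img=np.array(d["frame"])
        s.f=192/np.tan(np.radians(float(d["fov" if "fov" in d else "fov_y"]))/2); s.cx=float(d["cx"]); s.cy=float(d["cy"])
        s.C=-s.W[:3,:3].T@s.W[:3,3]
    def ray(s,u,v):
        r=s.W[:3,:3].T@np.array([(u-s.cx)/s.f,-(v-s.cy)/s.f,-1.]); return r/np.linalg.norm(r)
    def plane(s,u,v,z):
        r=s.ray(u,v); return s.C+r*(z-s.C[2])/r[2]
    def proj(s,p):
        c=s.W[:3,:3]@np.array(p)+s.W[:3,3]; return np.array([s.cx+s.f*c[0]/-c[2], s.cy-s.f*c[1]/-c[2]])
def tri(c1,p1,c2,p2):
    a,b=c1.ray(*p1),c2.ray(*p2)
    t=np.linalg.lstsq(np.c_[a,-b],c2.C-c1.C,rcond=None)[0]
    x,y=c1.C+a*t[0],c2.C+b*t[1]; return (x+y)/2,np.linalg.norm(x-y)
E
python3 - <<'E'
from h import *
S=Cam(np.load("pics/side0.npz"));T=Cam(np.load("pics/top0.npz"))
a=cv2.resize(S.img[150:290,140:300],None,fx=4.2857,fy=4.2857,interpolation=cv2.INTER_CUBIC)[:,:,::-1]
a=cv2.resize(S.img[150:290,145:278],(399,420),interpolation=cv2.INTER_CUBIC)
b=cv2.resize(T.img[150:290,165:298],(399,420),interpolation=cv2.INTER_CUBIC)
cv2.imwrite("pics/crop1.png",np.hstack([a,b])[:,:,::-1])
# containers
for z in(0.114,):
  for n,(u,v) in {"c1":(313,229),"c1l":(296,229),"c1r":(330,229),"c2":(238,247)}.items(): print(n,T.plane(u,v,z).round(3))
for p in [(0.6,0,0.2),(0.6,0.1,0.2)]: print(S.proj(p),T.proj(p))
E
```

```text
c1 [ 0.432 -0.283  0.114]
c1l [ 0.431 -0.221  0.114]
c1r [ 0.434 -0.345  0.114]
c2 [ 0.361 -0.01   0.114]
[224.09418685 186.44550857] [235.9078344  179.72372199]
[197.50553944 197.32757003] [207.15203322 179.11606258]
```

View pics/crop1.png

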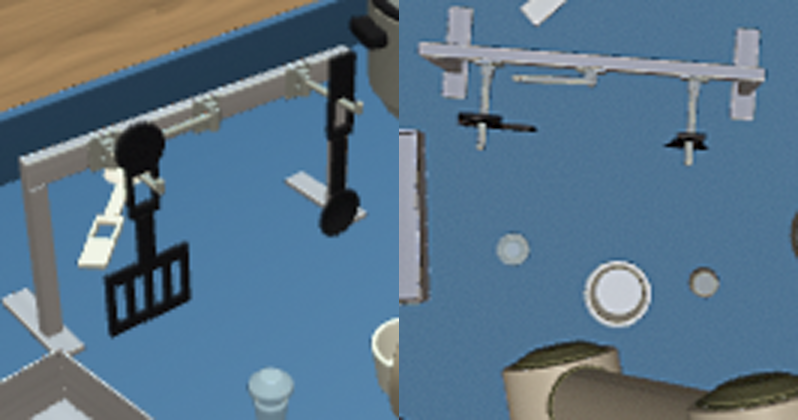

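The crop confirms it. The right-hand item is the black round-bowled spoon, with its tab at side (258,175) and its bowl at (258,221). It hangs on the hook whose top-view hinge is at about (263,177). The left item is the slotted turner, and the middle hook is folded. The caddy is at top (313,229): it measures 0.124 m across against 0.120 m expected. Next I'll measure the tab, the hook and the caddy.

```bash
python3 - <<'E'
from h import *
S=Cam(np.load("pics/side0.npz"));T=Cam(np.load("pics/top0.npz"))
# spoon black mask
def blobs(c,box,th=60):
    x0,y0,x1,y1=box; m=np.zeros(c.img.shape[:2],np.uint8); m[y0:y1,x0:x1]=(c.img[y0:y1,x0:x1].max(2)<th)
    n,l,s,ce=cv2.connectedComponentsWithStats(m)
    return [(l==i) for i in range(1,n) if s[i,4]>8]
for m in blobs(S,(245,160,275,235)):
    ys,xs=np.where(m)
    print("side blob",len(ys),xs.min(),xs.max(),ys.min(),ys.max())
    for y in range(ys.min(),ys.max()+1,2): r=xs[ys==y]; print(y,r.min(),r.max(),len(r),end=' | ')
    print()
for m in blobs(T,(250,185,275,206)):
    ys,xs=np.where(m); print("top blob",len(ys))
    for y in range(ys.min(),ys.max()+1): r=xs[ys==y]; print(y,r.min(),r.max(),end=' | ')
    print()
g=lambda u,v:(165+u/3,150+v/3)
P={k:T.plane(*g(u-399,v),z) for k,(u,v,z) in dict(ha=(693,82,.204),ta=(688,163,.210),hb=(487,68,.204),tb=(482,148,.21),barL=(421,50,.21),barR=(763,75,.21)).items()}
for k,v in P.items(): print(k,v.round(4))
d=P['ha']-P['hb']; print("spacing",np.linalg.norm(d),"yaw hooks",np.degrees(np.arctan2(d[0],-d[1])))
d=P['barR']-P['barL']; print("yaw bar",np.degrees(np.arctan2(d[0],-d[1])))
for k in 'ab': e=P['t'+k]-P['h'+k]; print("arm len/dir",np.linalg.norm(e[:2]),np.degrees(np.arctan2(e[1],-e[0])))
# caddy ellipse from top image
x0,y0,x1,y1=285,200,342,258
hsv=cv2.cvtColor(T.img,cv2.COLOR_RGB2HSV); m=np.zeros((384,512),np.uint8); m[y0:y1,x0:x1]=(hsv[y0:y1,x0:x1,1]<90)*255
c=max(cv2.findContours(m,cv2.RETR_EXTERNAL,cv2.CHAIN_APPROX_NONE)[0],key=cv2.contourArea)
e=cv2.minEnclosingCircle(c); print("caddy",e,T.plane(*e[0],.114).round(4), e[1]*2/T.f*(1.616-.114))
E
```

```text
side blob 61 262 273 160 166
160 262 272 11 | 162 263 273 11 | 164 266 273 8 | 166 268 269 2 | 
side blob 429 252 264 167 228
167 261 262 2 | 169 256 263 8 | 171 255 262 8 | 173 255 262 8 | 175 255 262 8 | 177 255 262 8 | 179 255 262 8 | 181 255 262 8 | 183 255 262 3 | 185 254 256 3 | 187 254 262 6 | 189 254 262 6 | 191 254 262 7 | 193 254 261 8 | 195 254 259 6 | 197 255 260 6 | 199 255 260 6 | 201 255 259 5 | 203 255 259 5 | 205 255 259 5 | 207 255 259 5 | 209 255 259 5 | 211 255 259 5 | 213 255 261 7 | 215 255 263 9 | 217 254 264 11 | 219 253 263 11 | 221 252 263 12 | 223 252 262 11 | 225 252 260 9 | 227 253 257 5 | 
top blob 35
195 263 266 | 196 257 265 | 197 256 265 | 198 254 266 | 199 263 267 | 
ha [ 0.61   -0.0939  0.204 ]
ta [ 0.5161 -0.0898  0.21  ]
hb [0.6211 0.1446 0.204 ]
tb [0.5282 0.1469 0.21  ]
barL [0.6397 0.2204 0.21  ]
barR [ 0.6192 -0.1741  0.21  ]
spacing 0.2387551948882446 yaw hooks -2.688071726996013
yaw bar -2.985155188754323
arm len/dir 0.09396901436863876 2.4702378578147153
arm len/dir 0.09292691890916714 1.4219651358778322
caddy ((312.7980651855469, 228.60816955566406), 17.808574676513672) [ 0.4338 -0.2825  0.114 ] 0.13091041474239618
```

```bash
python3 - <<'E'
from h import *
S=Cam(np.load("pics/side0.npz"));T=Cam(np.load("pics/top0.npz"))
print("side tab",S.plane(259,175.6,.229).round(4),"bowl",S.plane(258.5,221,.065).round(4))
print("top tab z.254",T.plane(261.5,196,.254).round(4))
print("tri",tri(S,(259,168.3),T,(261.5,196)))
x=np.array([.9989,-.047,0]);y=np.array([.047,.9989,0])
h=np.array([.601,-.0935,.2])
for s in(.045,.05,.055,.06,.065):
    c=h-x*s; c[2]=.229
    print(s,c.round(4),S.proj(c).round(1),T.proj(c+[0,0,.025]).round(1),"bowl",S.proj(c-[0,0,.164]).round(1),"tabcorners",[S.proj(c+y*a+np.array([0,0,b])).round(1).tolist() for a in(-.016,.016) for b in(-.025,.025)])
print("tip",S.proj(h-x*.085).round(1),T.proj(h-x*.085).round(1))
from rig import *
o=observe(); print(o["position"],o["tool_rot"])
E
```

```text
side tab [ 0.5416 -0.0903  0.229 ] bowl [ 0.5374 -0.0911  0.065 ]
top tab z.254 [ 0.5426 -0.0887  0.254 ]
tri (array([ 0.54224885, -0.0891137 ,  0.2538251 ]), np.float64(0.0011180942963563221))
0.045 [ 0.556  -0.0914  0.229 ] [255.9 173.9] [262.4 192. ] bowl [254.6 218.6] tabcorners [[259.5, 179.6], [260.1, 165.2], [251.8, 182.6], [252.2, 168.0]]
0.05 [ 0.5511 -0.0912  0.229 ] [257.  174.5] [262.3 193.5] bowl [255.6 219.3] tabcorners [[260.6, 180.2], [261.2, 165.7], [252.9, 183.2], [253.3, 168.5]]
0.055 [ 0.5461 -0.0909  0.229 ] [258.1 175. ] [262.2 195. ] bowl [256.6 219.9] tabcorners [[261.7, 180.8], [262.3, 166.3], [254.0, 183.8], [254.4, 169.1]]
0.06 [ 0.5411 -0.0907  0.229 ] [259.2 175.6] [262.1 196.5] bowl [257.6 220.6] tabcorners [[262.8, 181.4], [263.4, 166.8], [255.1, 184.4], [255.5, 169.7]]
0.065 [ 0.5361 -0.0904  0.229 ] [260.3 176.2] [262. 198.] bowl [258.7 221.2] tabcorners [[263.9, 182.0], [264.5, 167.4], [256.2, 185.0], [256.6, 170.2]]
tip [264.4 187. ] [261.2 204.4]
[ 0.22363207 -0.50223697  0.24479171] [[ 4.06686500e-01 -9.13567752e-01 -2.32710857e-04]
 [-9.13566969e-01 -4.06686465e-01  1.23015983e-03]
 [-1.21847471e-03 -2.87692444e-04 -9.99999216e-01]]
```

All measurements agree. The tab is at (0.542, -0.090) with its top at z = 0.254, as expected. The rail yaw is -2.7° and the caddy is at (0.433, -0.283). Moving to above the tab.

```bash
R='0,0,0.079,0.0227,0.0294,0.0054,50,'; python3 -m crank '[0,0,0.079,0.0227,0.0294,0.0054,50, 0,0,0.079,0.0227,0.0294,0.0054,50, 0,0,0.079,0.0227,0.0294,0.0054,50, 0,0,0.079,0.0227,0.0294,0.0054,50, 0,0,0.079,0.0227,0.0294,0.0054,50, 0,0,0.079,0.0227,0.0294,0.0054,50, 0,0,0.079,0.0227,0.0294,0.0054,50, 0,0,0.079,0.0227,0.0294,0.0054,50, 0,0,0.079,0.0227,0.0294,0.0054,50, 0,0,0.079,0.0227,0.0294,0.0054,50, 0,0,0.079,0.0227,0.0294,0.0054,50, 0,0,0.079,0.0227,0.0294,0.0054,50, 0,0,0.079,0.0227,0.0294,0.0054,50, 0,0,0.079,0.0227,0.0294,0.0054,50, 0,0,0,0,0,0,50, 0,0,0,0,0,0,50]' 40
```

```text
time_s: 1.7
position: [0.5415, -0.0904, 0.3204]
tool_rot: [[0.999, -0.045, -0.001], [-0.045, -0.999, 0.0], [-0.001, -0.0, -1.0]]
ft_force: [0.7, -0.7, -0.3]
grip_width: 0.0423
```

```bash
python3 -m crank '[0,0,0,0,0,-0.0138,50, 0,0,0,0,0,-0.0138,50, 0,0,0,0,0,-0.0138,50, 0,0,0,0,0,-0.0138,50, 0,0,0,0,0,-0.0138,50, 0,0,0,0,0,-0.0138,50, 0,0,0,0,0,0,50]' 40; python3 - <<'E'
from rig import *
import cv2,numpy as np
a=get_image("side")["frame"][130:250,200:320];b=get_image("top")["frame"][140:260,200:320]
cv2.imwrite("pics/g1.png",np.hstack([cv2.resize(i,(400,400),interpolation=cv2.INTER_CUBIC) for i in(a,b)])[:,:,::-1])
E
```

```text
time_s: 2.4
position: [0.5402, -0.0916, 0.2364]
tool_rot: [[0.999, -0.048, -0.004], [-0.048, -0.999, 0.001], [-0.004, -0.001, -1.0]]
ft_force: [0.9, -0.4, 0.5]
grip_width: 0.0427
```

View pics/g1.png

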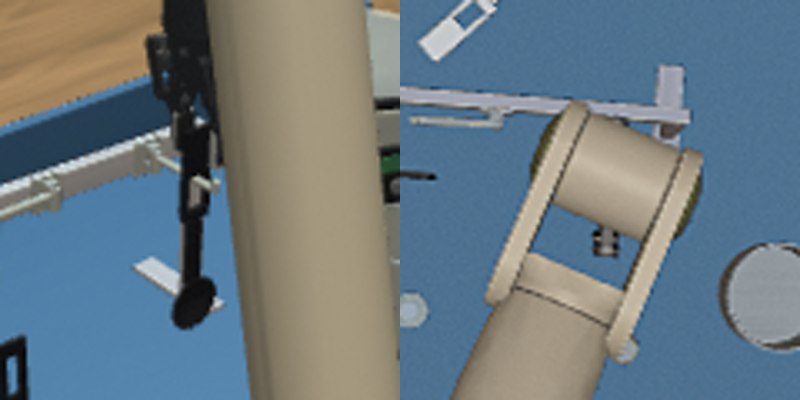

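The side crop shows the fingers straddling the tab at crop (195,130), above the hook arm, and the spoon is still hanging. Now closing.

```bash
python3 -m crank '[0,0,0,0,0,0,0, 0,0,0,0,0,0,0, 0,0,0,0,0,0,0, 0,0,0,0,0,0,0, 0,0,0,0,0,0,0, 0,0,0,0,0,0,0, 0,0,0,0,0,0,0, 0,0,0,0,0,0,0]' 50
```

```text
time_s: 3.3
position: [0.5416, -0.0909, 0.2386]
tool_rot: [[0.999, -0.046, 0.001], [-0.046, -0.999, -0.0], [0.001, 0.0, -1.0]]
ft_force: [-0.1, 0.2, 4.9]
grip_width: 0.0075
```

```bash
python3 -m crank '[0,0,0,0,0,0.005,0, 0,0,0,0,0,0.005,0, 0,0,0,0,0,0.005,0, 0,0,0,0,0,0,0]'
```

```text
time_s: 3.7
position: [0.5417, -0.0909, 0.2538]
tool_rot: [[0.999, -0.046, 0.001], [-0.046, -0.999, -0.0], [0.001, 0.0, -1.0]]
ft_force: [0.3, -0.4, -0.5]
grip_width: 0.0072
```

```bash
python3 -m crank '[0,0,0,-0.01,0.0005,0,0, 0,0,0,-0.01,0.0005,0,0, 0,0,0,-0.01,0.0005,0,0, 0,0,0,-0.01,0.0005,0,0, 0,0,0,-0.01,0.0005,0,0, 0,0,0,-0.01,0.0005,0,0, 0,0,0,0,0,0,0]'; python3 - <<'E'
from rig import *
import cv2,numpy as np
a=get_image("side")["frame"][130:250,180:300]
cv2.imwrite("pics/g2.png",cv2.resize(a,(480,480),interpolation=cv2.INTER_CUBIC)[:,:,::-1])
E
```

```text
time_s: 4.4
position: [0.4803, -0.0877, 0.2534]
tool_rot: [[0.999, -0.046, -0.0], [-0.046, -0.999, -0.0], [-0.0, 0.0, -1.0]]
ft_force: [-0.6, 0.0, -1.2]
grip_width: 0.0075
```

View pics/g2.png

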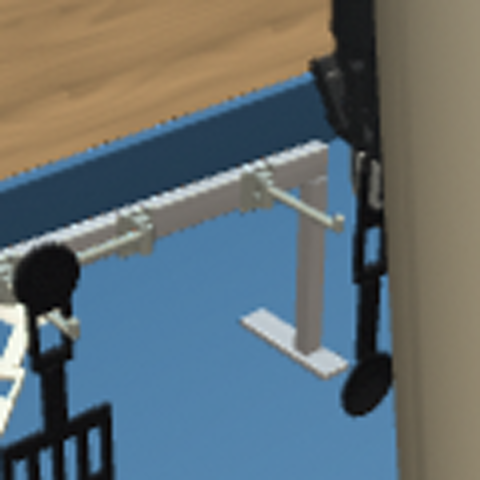

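The spoon is off the hook, hanging straight, and the hook arm is still open. Lifting it over the caddy.

```bash
python3 -m crank '[0,0,0,0,0,0.018,0, 0,0,0,0,0,0.018,0, 0,0,0,0,0,0.018,0, 0,0,0,0,0,0.018,0, 0,0,0,0,0,0.018,0, 0,0,0,-0.0047,-0.0195,0,0, 0,0,0,-0.0047,-0.0195,0,0, 0,0,0,-0.0047,-0.0195,0,0, 0,0,0,-0.0047,-0.0195,0,0, 0,0,0,-0.0047,-0.0195,0,0, 0,0,0,-0.0047,-0.0195,0,0, 0,0,0,-0.0047,-0.0195,0,0, 0,0,0,-0.0047,-0.0195,0,0, 0,0,0,-0.0047,-0.0195,0,0, 0,0,0,-0.0047,-0.0195,0,0, 0,0,0,0,0,0,0, 0,0,0,0,0,0,0]'; python3 - <<'E'
from rig import *
import cv2,numpy as np
a=get_image("side")["frame"][130:330,200:400];b=get_image("top")["frame"][150:300,240:390]
cv2.imwrite("pics/g3.png",np.hstack([cv2.resize(i,(400,400),interpolation=cv2.INTER_CUBIC) for i in(a,b)])[:,:,::-1])
E
```

```text
time_s: 6.15
position: [0.4346, -0.2829, 0.3429]
tool_rot: [[0.999, -0.046, -0.0], [-0.046, -0.999, 0.001], [-0.0, -0.001, -1.0]]
ft_force: [-0.4, -0.5, -0.7]
grip_width: 0.0073
```

View pics/g3.png

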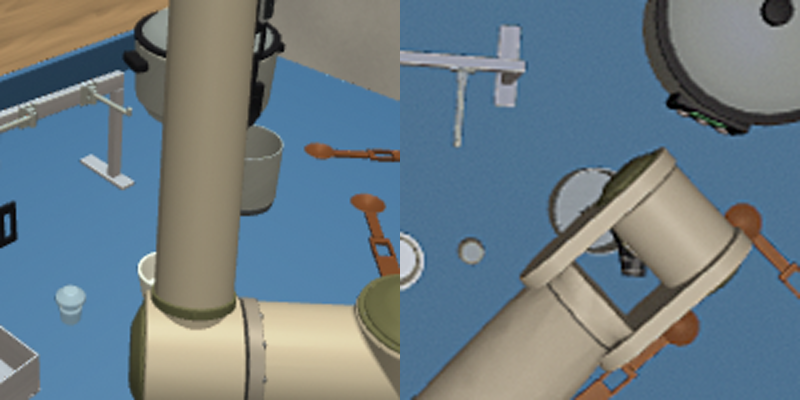

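The spoon is over the caddy with its bowl about 26 mm above the rim, and the offsets match the TCP. Lowering in two stages while watching the force.

```bash
python3 -m crank '[0,0,0,0,-0.003,-0.01,0, 0,0,0,0,0,-0.01,0, 0,0,0,0,0,-0.01,0, 0,0,0,0,0,-0.01,0, 0,0,0,0,0,-0.01,0, 0,0,0,0,0,-0.01,0, 0,0,0,0,0,0,0]'; python3 -m crank '[0,0,0,0,0,-0.01,0, 0,0,0,0,0,-0.01,0, 0,0,0,0,0,-0.01,0, 0,0,0,0,0,-0.01,0, 0,0,0,0,0,-0.01,0, 0,0,0,0,0,0,0]'; python3 -m crank '[0,0,0,0,0,-0.004,0, 0,0,0,0,0,-0.003,0, 0,0,0,0,0,0,0]'; python3 - <<'E'
from rig import *
import cv2,numpy as np
a=get_image("side")["frame"][130:330,200:400];b=get_image("top")["frame"][150:300,240:390]
cv2.imwrite("pics/g4.png",np.hstack([cv2.resize(i,(400,400),interpolation=cv2.INTER_CUBIC) for i in(a,b)])[:,:,::-1])
E
```

```text
time_s: 6.95
position: [0.4341, -0.2855, 0.2816]
tool_rot: [[0.999, -0.046, -0.002], [-0.046, -0.999, 0.002], [-0.002, -0.002, -1.0]]
ft_force: [0.7, 0.2, 0.3]
grip_width: 0.007
time_s: 7.55
position: [0.4341, -0.2855, 0.2316]
tool_rot: [[0.999, -0.046, -0.002], [-0.046, -0.999, 0.002], [-0.002, -0.002, -1.0]]
ft_force: [-0.3, 0.3, -1.3]
grip_width: 0.0071
time_s: 7.85
position: [0.4344, -0.2858, 0.2259]
tool_rot: [[0.999, -0.046, -0.0], [-0.046, -0.999, 0.0], [-0.0, -0.0, -1.0]]
ft_force: [0.3, 1.1, -0.7]
grip_width: 0.0071
```

View pics/g4.png

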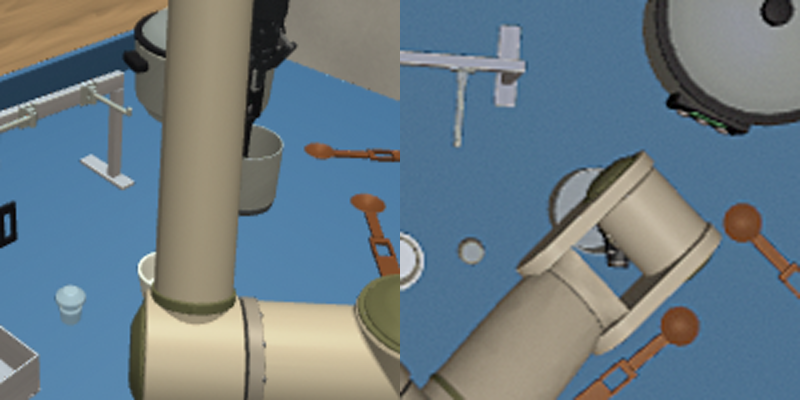

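The handle goes down inside the rim at crop (250,150), with no contact force. Releasing, letting it settle and retreating upward.

```bash
python3 -m crank '[0,0,0,0,0,0,60, 0,0,0,0,0,0,60, 0,0,0,0,0,0,60, 0,0,0,0,0,0,60, 0,0,0,0,0,0,60, 0,0,0,0,0,0,60, 0,0,0,0,0,0,60]' && python3 -m crank '[0,0,0,0,0,0.01,60, 0,0,0,0,0,0.015,60, 0,0,0,0,0,0.02,60, 0,0,0,0,0,0.025,60, 0,0,0,0,0,0.025,60, 0,0,0,0,0,0.025,60,0,0,0,0,0,0,60]'; python3 - <<'E'
from rig import *
import cv2,numpy as np
a=get_image("side")["frame"][130:330,200:400];b=get_image("top")["frame"][150:300,240:390]
cv2.imwrite("pics/g5.png",np.hstack([cv2.resize(i,(400,400),interpolation=cv2.INTER_CUBIC) for i in(a,b)])[:,:,::-1])
E
```

```text
time_s: 8.65
position: [0.4345, -0.2859, 0.2261]
tool_rot: [[0.999, -0.046, -0.0], [-0.046, -0.999, -0.0], [-0.0, 0.0, -1.0]]
ft_force: [-1.2, 0.4, -0.4]
grip_width: 0.0512
time_s: 9.35
position: [0.4349, -0.2863, 0.3501]
tool_rot: [[0.999, -0.046, 0.005], [-0.046, -0.999, -0.005], [0.005, 0.005, -1.0]]
ft_force: [0.4, -0.8, -0.2]
grip_width: 0.0513
```

View pics/g5.png

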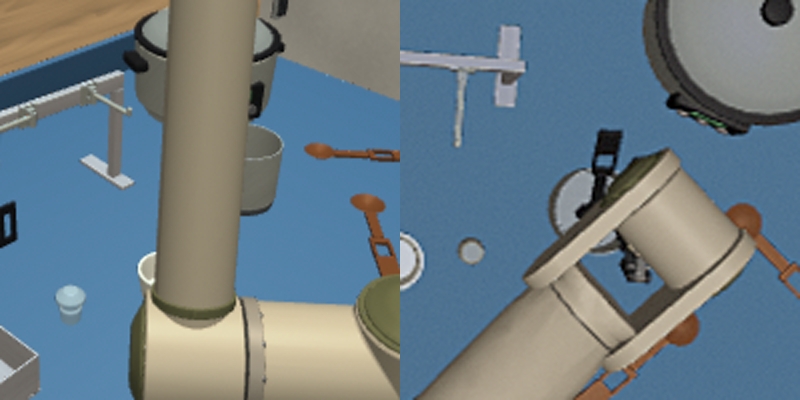

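The spoon stands in the caddy, leaning over the far rim with its tab at top crop (608,145). The gripper is clear of it. Next I'll move the closed gripper to the free (-y) side of hook_a's arm.

```bash
python3 -m crank '[0,0,0,0.0185,0.0243,0,0, 0,0,0,0.0185,0.0243,0,0, 0,0,0,0.0185,0.0243,0,0, 0,0,0,0.0185,0.0243,0,0, 0,0,0,0.0185,0.0243,0,0, 0,0,0,0.0185,0.0243,0,0, 0,0,0,0,0,0,0, 0,0,0,0,0,0,0, 0,0,0,0,0,0,0]'; python3 - <<'E'
from h import *
from rig import *
S=Cam(get_image("side"));T=Cam(get_image("top"))
cv2.imwrite("pics/g6.png",np.hstack([cv2.resize(i,(400,400),interpolation=cv2.INTER_CUBIC) for i in(S.img[130:290,200:360],T.img[150:280,220:350])])[:,:,::-1])
print(observe()["position"])
h=np.array([.601,-.0935]);x=np.array([.9989,-.047]);y=np.array([.047,.9989]);p=None
for a in range(0,100,10):
    t=np.radians(min(a,88));D=[.032,.015][a>0]+.004*np.sin(t)
    q=h+.05*(-np.cos(t)*x+np.sin(t)*y)-D*(np.sin(t)*x+np.cos(t)*y)
    print(a,q.round(4),None if p is None else (q-p).round(4)); p=q
E
```

```text
time_s: 10.35
position: [0.545, -0.1407, 0.3456]
tool_rot: [[0.999, -0.047, -0.001], [-0.047, -0.999, 0.0], [-0.001, -0.0, -1.0]]
ft_force: [-0.4, -0.1, 1.3]
grip_width: -0.0
[ 0.5449568  -0.14086047  0.34601467]
0 [ 0.5496 -0.1231] None
10 [ 0.5488 -0.0978] [-0.0008  0.0253]
20 [ 0.5486 -0.0893] [-0.0002  0.0085]
30 [ 0.5497 -0.0808] [0.0012 0.0085]
40 [ 0.5523 -0.0725] [0.0026 0.0083]
50 [ 0.5563 -0.0647] [0.004  0.0078]
60 [ 0.5617 -0.0575] [0.0053 0.0071]
70 [ 0.5682 -0.0513] [0.0066 0.0062]
80 [ 0.5759 -0.0463] [0.0076 0.005 ]
90 [ 0.5826 -0.0433] [0.0068 0.003 ]
```

View pics/g6.png

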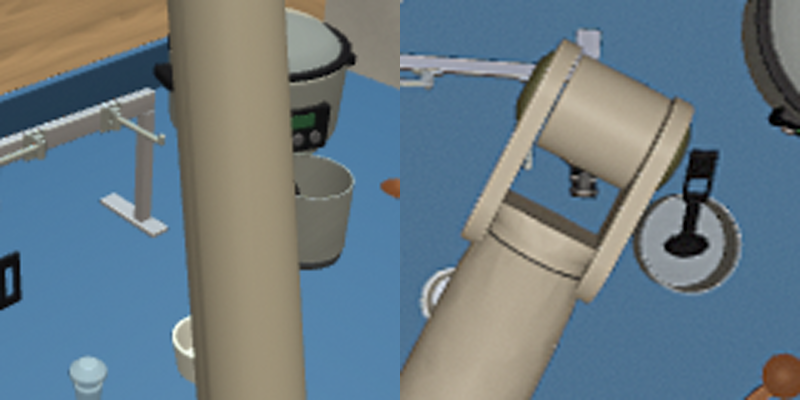

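The top crop shows the bowl near the caddy centre at (687,243) and the tab over the far rim at (703,165). That is a lean of roughly 35°, so the tab is well above 110 mm. Descending beside the arm.

```bash
python3 -m crank '[0,0,0,0,0,-0.0182,0, 0,0,0,0,0,-0.0182,0, 0,0,0,0,0,-0.0182,0, 0,0,0,0,0,-0.0182,0, 0,0,0,0,0,-0.0182,0, 0,0,0,0,0,-0.0182,0, 0,0,0,0,0,-0.0182,0, 0,0,0,0,0,-0.0182,0, 0,0,0,0,0,0,0]'; python3 -m crank '[0,0,0,0.002,0.0108,0,0, 0,0,0,0.002,0.0108,0,0, 0,0,0,0,0.0108,0,0, 0,0,0,0,0.0108,0,0, 0,0,0,0,0.0085,0,0, 0,0,0,0.0012,0.0085,0,0, 0,0,0,0.0026,0.0083,0,0, 0,0,0,0,0,0,0]'; python3 -m crank '[0,0,0,0.004,0.0078,0,0, 0,0,0,0.0053,0.0071,0,0, 0,0,0,0.0066,0.0062,0,0, 0,0,0,0,0,0,0]'
```

```text
time_s: 11.35
position: [0.5443, -0.1403, 0.1985]
tool_rot: [[0.999, -0.047, -0.004], [-0.047, -0.999, 0.002], [-0.004, -0.002, -1.0]]
ft_force: [-0.4, 0.1, -0.2]
grip_width: 0.0004
time_s: 12.15
position: [0.5535, -0.0705, 0.2005]
tool_rot: [[0.999, -0.045, -0.0], [-0.045, -0.999, 0.0], [-0.0, -0.0, -1.0]]
ft_force: [-0.0, -0.8, 0.4]
grip_width: -0.0003
time_s: 12.55
position: [0.5699, -0.0496, 0.2004]
tool_rot: [[0.999, -0.045, 0.0], [-0.045, -0.999, 0.0], [0.0, -0.0, -1.0]]
ft_force: [-0.5, -0.3, -0.7]
grip_width: 0.0002
```

```bash
python3 -m crank '[0,0,0,0.006,0.004,0,0, 0,0,0,0.005,0.002,0,0, 0,0,0,0,0,0,0]'; python3 -m crank '[0,0,0,0.002,0,0,0, 0,0,0,0,0,0,0]';  python3 - <<'E'
from h import *
from rig import *
S=Cam(get_image("side"));T=Cam(get_image("top"))
cv2.imwrite("pics/g7.png",np.hstack([cv2.resize(i,(400,400),interpolation=cv2.INTER_CUBIC) for i in(S.img[140:240,180:280],T.img[130:230,200:300])])[:,:,::-1])
E
```

```text
time_s: 12.85
position: [0.5807, -0.0443, 0.2004]
tool_rot: [[0.999, -0.046, 0.0], [-0.046, -0.999, 0.0], [0.0, -0.0, -1.0]]
ft_force: [0.6, 0.7, -0.3]
grip_width: -0.0002
time_s: 13.05
position: [0.5823, -0.0445, 0.2005]
tool_rot: [[0.999, -0.046, -0.0], [-0.046, -0.999, 0.0], [-0.0, -0.0, -1.0]]
ft_force: [-0.6, 0.2, -0.0]
grip_width: 0.0002
```

View pics/g7.png

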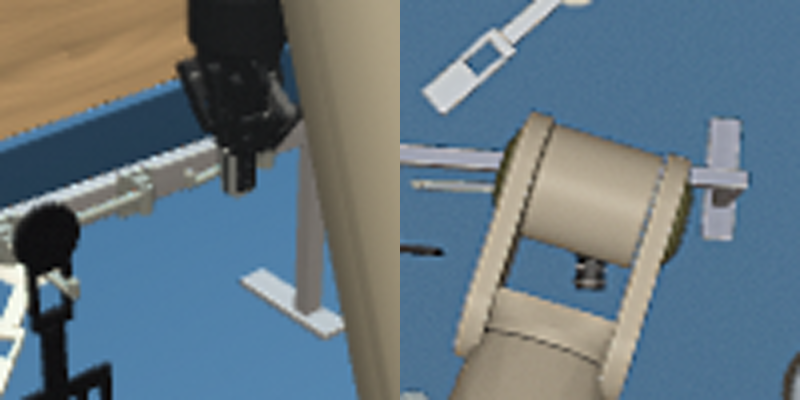

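The arm's tip shows at side crop (190,175), lying nearly along the bar. I'll press on in small steps until I feel the stop.

```bash
python3 -m crank '[0,0,0,0.002,0,0,0, 0,0,0,0,0,0,0]'; python3 -m crank '[0,0,0,0.002,0,0,0, 0,0,0,0,0,0,0]'
```

```text
time_s: 13.35
position: [0.5843, -0.0445, 0.2005]
tool_rot: [[0.999, -0.046, 0.0], [-0.046, -0.999, 0.0], [0.0, -0.0, -1.0]]
ft_force: [-0.5, 0.5, 0.0]
grip_width: -0.0002
time_s: 13.55
position: [0.5864, -0.0445, 0.2005]
tool_rot: [[0.999, -0.046, 0.0], [-0.046, -0.999, -0.0], [0.0, 0.0, -1.0]]
ft_force: [0.7, 0.3, -0.6]
grip_width: 0.0001
```

```bash
python3 -m crank '[0,0,0,0.002,0,0,0, 0,0,0,0,0,0,0]'; python3 -m crank '[0,0,0,0.002,0,0,0, 0,0,0,0,0,0,0]'
```

```text
time_s: 13.75
position: [0.5883, -0.0444, 0.2005]
tool_rot: [[0.999, -0.046, -0.0], [-0.046, -0.999, 0.0], [-0.0, -0.0, -1.0]]
ft_force: [-0.3, -0.8, 0.4]
grip_width: 0.0004
time_s: 13.95
position: [0.5888, -0.0444, 0.2004]
tool_rot: [[0.999, -0.046, -0.004], [-0.046, -0.999, 0.0], [-0.004, 0.0, -1.0]]
ft_force: [-9.3, -0.6, 2.1]
grip_width: -0.0003
```

The stop is reached: 9 N, and the motion stalled. Backing off, rising, and swinging away for a clear view.

```bash
python3 -m crank '[0,0,0,-0.01,0,0,0, 0,0,0,-0.02,0,0,0, 0,0,0,-0.02,0,0,0, 0,0,0,-0.02,0,0,0, 0,0,0,0,0,0.03,0, 0,0,0,0,0,0.03,0, 0,0,0,0,0,0.03,0, 0,0,0,0,0,0.03,0, 0,0,0,0,0,0.03,0, 0,0,0,0,0,0,0]'; python3 -m crank '[0,0,-0.079,-0.021,-0.033,0,0, 0,0,-0.079,-0.021,-0.033,0,0, 0,0,-0.079,-0.021,-0.033,0,0, 0,0,-0.079,-0.021,-0.033,0,0, 0,0,-0.079,-0.021,-0.033,0,0, 0,0,-0.079,-0.021,-0.033,0,0, 0,0,-0.079,-0.021,-0.033,0,0, 0,0,-0.079,-0.021,-0.033,0,0, 0,0,-0.079,-0.021,-0.033,0,0, 0,0,-0.079,-0.021,-0.033,0,0, 0,0,-0.079,-0.021,-0.033,0,0, 0,0,-0.079,-0.021,-0.033,0,0, 0,0,-0.079,-0.021,-0.033,0,0, 0,0,-0.079,-0.021,-0.033,0,0, 0,0,0,0,0,0,0, 0,0,0,0,0,0,0]';  python3 - <<'E'
from h import *
from rig import *
S=Cam(get_image("side"));T=Cam(get_image("top"))
np.savez("pics/Tend.npz",frame=T.img,W=T.W,fov=np.degrees(2*np.arctan(192/T.f)),cx=T.cx,cy=T.cy)
cv2.imwrite("pics/g8.png",np.hstack([cv2.resize(i,(400,400),interpolation=cv2.INTER_CUBIC) for i in(S.img[140:300,180:340],T.img[130:270,190:330])])[:,:,::-1])
T0=Cam(np.load("pics/top0.npz"));S0=Cam(np.load("pics/side0.npz"))
for A,B,(a,b,c,d) in((S.img,S0.img,(190,265,175,212)),(T.img,T0.img,(180,205,180,215))):
    m=[np.argwhere(i[a:b,c:d].max(2)<60).mean(0).round(2) for i in(A,B)]; print("turner",m)
E
```

```text
time_s: 14.95
position: [0.5207, -0.0447, 0.3545]
tool_rot: [[0.999, -0.046, 0.008], [-0.046, -0.999, -0.003], [0.008, 0.002, -1.0]]
ft_force: [-0.7, -0.4, 0.2]
grip_width: 0.0001
time_s: 16.55
position: [0.2256, -0.5066, 0.3495]
tool_rot: [[0.406, -0.914, -0.0], [-0.914, -0.406, 0.001], [-0.001, -0.001, -1.0]]
ft_force: [-0.5, 1.1, 0.5]
grip_width: 0.0003
turner [array([37.47, 17.74]), array([37.47, 17.74])]
turner [array([10.32, 14.61]), array([10.32, 14.61])]
```

View pics/g8.png

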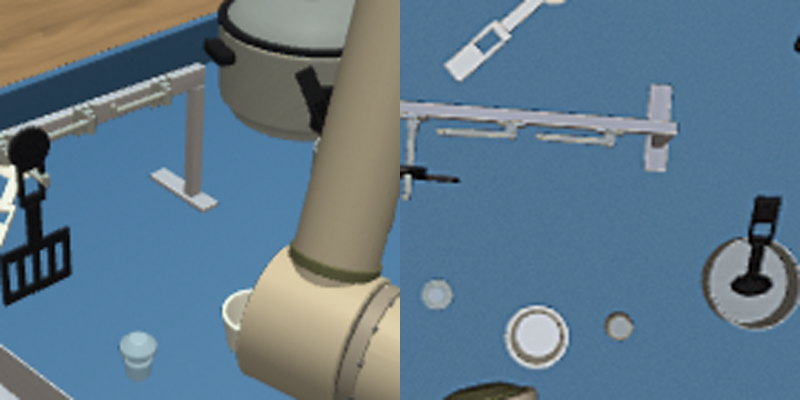

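Hook_a is folded parallel to the bar, at top crop (575,138), just like the middle hook. The turner is unmoved, and the spoon leans in the caddy with its bowl at (752,285) and its tab at (767,210). A quick triangulation of the tab, then hand in.

```bash
python3 - <<'E'
from h import *
S=Cam(np.load("pics/side0.npz"));T=Cam(np.load("pics/Tend.npz"))
t,e=tri(S,(304.8,175.2),T,(318.5,203.5)); print("tab",t.round(3),e.round(4))
b=T.plane(190+352*.35,130+285*.35,.045); print("bowl",b.round(3),"tab-bowl",np.linalg.norm(t-b).round(3),"axis dist",np.hypot(*(b[:2]-[.434,-.285])).round(3))
from rig import *
if t[2]>.13: close_job(); print("handed in")
E
```

```text
tab [ 0.523 -0.294  0.17 ] 0.0026
bowl [ 0.428 -0.295  0.045] tab-bowl 0.158 axis dist 0.012
the job is handed in; nothing more can be done
handed in
```

I took the spoon off hook_a, stood it bowl-down in the steel caddy, and folded hook_a flat with the closed fingertips. I handed the job in at about 16.7 s of the 56 s allowed; the hand-in reports no verdict.

Last checks, all from the camera images and the force reading:
- **Spoon:** it leans on the far rim rather than standing straight. The tab is at a height of about 0.170 m, against the 0.11 m minimum. The bowl centre is about 12 mm from the caddy axis, at an assumed height of 0.045 m. The tab-to-bowl distance came out at 158 mm against the true 164 mm, within measuring error.
- **Hook_a:** I pushed the arm until it stalled at its stop with 9 N. The top view shows it parallel to the bar, like the hook that was already folded. I judged its angle by eye and did not measure it.
- **Turner:** its pixels are identical to the start in both views, and hook_b is still open.
- **Robot:** it is clear of everything.

One measurement was off earlier: the caddy's enclosing circle came out at 131 mm instead of 120 mm because the outer wall was included. I shifted the drop point 3 mm to allow for it. No check failed.

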